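# Sweep the stone offcuts into the chip catch

### The job

Clear the carving bench: with your fingertips, push the three flat stone offcuts (the small slab, the L-shaped piece and the round core slice) along the bench top into the three-walled steel catch, through its open side, until each lies wholly inside it. Sweep them only, never pick them up, and leave the finished carvings and everything else standing where it is; finish with the hand clear.

Things in the scene. Friction and masses are not known exactly. Their poses are not given: they have to be found in the camera images.
- catch: Fixed sheet-steel catch, U-shaped in plan: three walls 25 mm high, 5 mm thick, round a floor flush with the bench (no lip). Inside 280 mm wide (x), 130 mm deep (y). Origin: middle of the open side, at bench height. +y points from the open side into the catch, roughly to world +y; x runs along the opening, -140 to +140 mm; the back wall begins at y = 130 mm.
- slab: Loose offcut, dark green stone, flat block 52 (x) by 34 (y) by 18 mm high, about 80 g. Origin: centre of its underside.
- angle: Loose offcut, dark green stone, L-shaped plate 50 by 50 mm overall, 18 mm high, both limbs 20 mm wide, about 75 g. Origin: underside, centre of the 50 mm square; one limb fills the -y side, the other the -x side, the +x +y quarter is empty. Its centre of mass is at about (-6, -6) mm.
- core: Loose offcut, dark green stone, round drill-core slice 42 mm in diameter, 18 mm high, about 65 g. Origin: centre of its underside.
- ball: Bystander: finished dark green stone ball, 40 mm across, on a small turned wooden foot 34 mm across; 50 mm high in all. It stands between the offcuts. Origin: centre of its underside.
- figure: Bystander: finished small dark green stone figure like a chess pawn, 34 mm across, 60 mm high. Origin: centre of its underside.
- cup_wheel: Bystander: grey ring-shaped grinding wheel, 40 mm outside, 20 mm bore, 20 mm high, lying flat among the offcuts. Origin: centre of its underside.
- rub_block: Bystander: yellow rubbing block 40 (x) by 80 (y) by 24 mm high. Origin: centre of its underside.
- wheel: Bystander: pale polishing wheel lying flat, 90 mm in diameter, 16 mm thick. Origin: centre of its underside.
- oil: Bystander: amber bottle, 52 mm in diameter, 130 mm high. Origin: centre of its underside.
- tin: Bystander: closed aluminium tin, 70 mm in diameter, 70 mm high. Origin: centre of its underside.
- brush: Bystander: hand brush lying along its x axis, 200 mm long, 20 mm high. Origin: middle of its length, at the underside.

How it is judged:
By the outcome, as a careful person would: the job done as asked, in the order asked, and still so for the second after the job is handed in, with the robot touching nothing.
It also fails if it takes over 72 s, if anything falls off the work surface, if the arm or the gripper's body presses on something with over 40 N, if the wrist force passes 120 N, or if a joint passes its speed limit or range.

### The arm

A 6-joint arm with a two-finger parallel gripper is mounted at the origin on the work surface. World frame = base frame: x ahead of the robot, y to its left, z up, the work surface at z = 0. Lengths are in m, angles in degrees, forces in N, time in s.
With the tool pointing down it reaches from about 0.4 to 0.825 m from the base axis. Payload 7 kg.
Tool frame: the origin (TCP) lies midway between the tips of the shut fingers; the grasp point (between the pads) lies 19 mm behind it; z points along the fingers, y is the line along which they close (so a half turn about z gives the same grasp; the last joint's range is limited). The gripper opens to 88 mm and grips with 3 to 60 N. Pads are 19 mm wide; open, the fingers measure 130 mm over their backs; the gripper's body (78 mm by 193 mm) begins 47 mm behind the grasp point.
Start: joints at [-59.696, 20.546, 0.682, 0, -70.136, -16.507], TCP at [0.161, -0.656, 0.227] pointing down, gripper open.
Joint ranges: [-176.03, 176.03], [-82.01, 121.73], [-58.28, 71.71], [-173.87, 95.51], [-174.79, -0.11], [-173.66, 173.66]. Speed limits (degrees/s): [136.94, 136.94, 172.46, 180, 180, 180].

### API

Orientations are given as [roll, pitch, yaw] about the fixed x, y, z axes, in that order (R = Rz(yaw) Ry(pitch) Rx(roll)).
In Python, from plant import * gives the robot as it stands.
- The arm moves only by the tool move_arm, never from a script. Its argument "commands" is a list of rows, each a list of 7 numbers: the shift along the world's x, y, z in mm, then the turn, a rotation vector about the world's x, y, z in degrees, then the opening in per cent of the stroke, from 0 (shut) to 100 (fully open). In form: [[x, y, z, rx, ry, rz, fingers], ...]. A call has 1 to 20 rows; each row shifts and turns the commanded pose from where the row before left it; what a row does not reach is not made up. A row lasts 1/10 s, in which the tool goes at most 50 mm and 8.59 degrees, less where a joint would pass 70% of its speed; a pose out of reach is approached as far as the arm can. A call with a gripper value outside its range is refused whole. The fingers move at their own pace and stop on an object; "squeeze" is the grip in N (left out, the last holds). Time passes only in rows, so rows that do not move let the fingers close. It gives the time, the measured TCP pose, the force and the opening at its end, in the units of the state.
- get_state(): the state, without advancing time (a new reading comes with each control period).
- capture(name): name is "scene" or "top" or "wrist"; returns a dict with "frame" (400x640x3 uint8, blue, green, red), "camera_matrix" (3x3 intrinsics, pixels), "dist_coeffs" ([k1, k2, p1, p2, k3] as OpenCV has them; the pictures are not rectified), "world_to_cam" (4x4, takes a point from world to camera coordinates); the wrist camera has in their place "tool_from_camera" (4x4, takes a point from camera to tool coordinates, whose origin is the TCP and whose axes are the flange's). Camera axes: x right, y up, looking along -z (the intrinsics and any distortion apply to the point x, -y, -z); pixel columns grow to the right and rows downward; lengths in m; the calibration is good to about 2 mm. A picture is of the moment at which its call begins: read the wrist's pose just before it. There is no depth.
- close_job(): hands the job in, once; it reports no verdict.
The state is a dict: "time_s": time; "joints": joint angles; "qd": joint speeds; "joint_torque": joint torques, N m; "tcp_pos": TCP position; "eef_rot": TCP orientation; "contact_force": force on the tool from outside, world axes, zero at the start; "moment": the same for the moment, N m; "gripper_width": finger opening in m.
Only numpy, scipy, OpenCV 4.12 (cv2) and the standard library are available. Lean on these libraries where they do the work, as an engineer would, in place of code of your own. Each camera call takes 0.05 s, during which the arm holds its last target. There are 200 camera calls.

## Working session

There is one attempt and no reset: what is moved stays moved. The work goes in short steps, Python scripts to look and compute and a tool call to move; the robot and the scene stay as the last step left them, time stands still between calls to the robot, and variables do not carry over. Pictures are saved under pics/ and viewed, on a budget of 10 in all, crops included, one or two more only if the job needs it, and the job is handed in when it is done.

Besides the shell and the picture viewer there is one more tool, called after "Emit:" by a JSON object that holds its "op" and its "data", one argument or row to a line. move_arm: Moves the arm, as the interface text tells. Its arguments: {"type":"object","properties":{"commands":{"type":"array"},"squeeze":{"type":"number"}},"required":["commands"]}

```bash
mkdir -p pics; ls
cat > h.py <<'E'
from plant import *
import cv2, numpy as np
def rect(name, z=0.0, x0=0.2,x1=0.9,y0=-0.45,y1=0.45,s=1000):
    c=capture(name); return c
def ray(c,px,z):
    px=np.array(px,float).reshape(-1,1,2)
    u=cv2.undistortPoints(px,np.array(c["camera_matrix"]),np.array(c["dist_coeffs"])).reshape(-1,2)
    T=np.array(c["world_to_cam"]);R=T[:3,:3];t=T[:3,3];o=-R.T@t
    d=np.c_[u[:,0],-u[:,1],-np.ones(len(u))]@R
    return o+d*((z-o[2])/d[:,2])[:,None]
def proj(c,P):
    P=np.array(P,float).reshape(-1,3);T=np.array(c["world_to_cam"]);p=P@T[:3,:3].T+T[:3,3]
    return cv2.projectPoints(p*[1,-1,-1],np.zeros(3),np.zeros(3),np.array(c["camera_matrix"]),np.array(c["dist_coeffs"]))[0].reshape(-1,2)
E
python3 - <<'E'
from h import *
s=get_state();print(s)
for n in("top","scene"):
    c=capture(n);cv2.imwrite(f"pics/{n}0.png",c["frame"]);np.save(f"{n}0.npy",c,allow_pickle=True)
    T=np.array(c["world_to_cam"]);print(n,-T[:3,:3].T@T[:3,3],c["camera_matrix"])
    print(ray(c,[[0,0],[639,0],[0,399],[639,399],[320,200]],0))
E
```

```text
pics
{'time_s': 0.0, 'joints': array([-5.96980644e+01,  2.05913405e+01,  6.32724738e-01, -2.11896026e-02,
       -7.01381098e+01, -1.65095378e+01]), 'qd': array([ 0.09335967, -0.04400894, -0.09234597, -0.07986427, -0.01964297,
        0.00037092]), 'joint_torque': array([ 4.61365380e-04, -5.82717669e+01,  2.93075502e+01,  6.99775457e+00,
        7.14180715e-03, -1.42519734e-04]), 'tcp_pos': array([ 0.16080248, -0.65503408,  0.22561245]), 'eef_rot': array([ 1.79901601e+02, -8.39149897e-03, -1.66214811e+02]), 'contact_force': array([ 0.53844083, -0.18817998, -0.084567  ]), 'moment': array([ 0.03694215,  0.04638853, -0.0142685 ]), 'gripper_width': 0.0876220689042492}
top [ 0.5483849  -0.01024223  1.03497996] [[393.2204685    0.         324.71438276]
 [  0.         393.2204685  197.87731079]
 [  0.           0.           1.        ]]
[[ 1.12227562  0.91512191  0.        ]
 [ 1.1720494  -0.85609545  0.        ]
 [ 0.04004846  0.83740436  0.        ]
 [ 0.09498976 -0.84645514  0.        ]
 [ 0.59266842  0.00723253  0.        ]]
scene [1.22713503 0.37416659 1.12928329] [[480.23064511   0.         318.84858628]
 [  0.         480.23064511 197.01633996]
 [  0.           0.           1.        ]]
[[ 0.36902073 -1.68847483  0.        ]
 [-0.90983633  0.5676547   0.        ]
 [ 1.39446455 -0.37968022  0.        ]
 [ 0.66855411  0.84502374  0.        ]
 [ 0.56485169 -0.03622436  0.        ]]
```

View pics/top0.png

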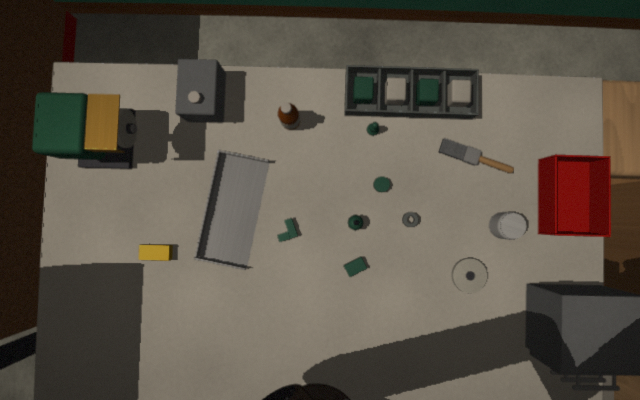

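View pics/scene0.png

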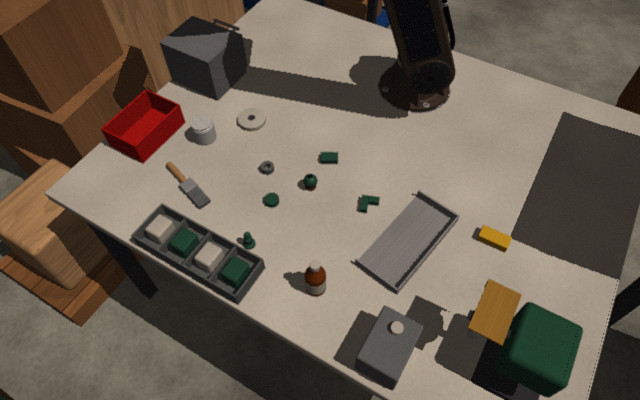

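```bash
cat >> h.py <<'E'
def ortho(c,z,x0=0.3,x1=0.8,y0=-0.35,y1=0.4,s=1000):
    # image: up=+x, left=+y
    H=int((x1-x0)*s);W=int((y1-y0)*s)
    jj,ii=np.meshgrid(np.arange(W),np.arange(H))
    P=np.stack([x1-ii/s,y1-jj/s,np.full(ii.shape,z)],-1).reshape(-1,3)
    m=proj(c,P).astype(np.float32).reshape(H,W,2)
    return cv2.remap(c["frame"],m[...,0],m[...,1],cv2.INTER_CUBIC)
def greens(c,z=0.018,show=True):
    f=c["frame"].astype(int);b,g,r=f[...,0],f[...,1],f[...,2]
    m=((g-r>18)&(g>b+2)).astype(np.uint8)
    out=[]
    for k in cv2.findContours(m,cv2.RETR_EXTERNAL,cv2.CHAIN_APPROX_NONE)[0]:
        a=cv2.contourArea(k)
        if 30<a<600:
            w=ray(c,k.reshape(-1,2),z)[:,:2]*1000
            R=cv2.minAreaRect(w.astype(np.float32)); 
            M=cv2.moments(w.astype(np.float32).reshape(-1,1,2))
            out.append((k,w,R,(M['m10']/M['m00'],M['m01']/M['m00'])))
            if show: print("px",k.mean(0).round(0),"area",a,"rect",np.round(R[0]),np.round(R[1]),round(R[2],1),"cen",np.round(out[-1][3]))
    return out
E
python3 - <<'E'
from h import *
for n in("top","scene"):
    c=np.load(f"{n}0.npy",allow_pickle=True).item();print(n);greens(c)
    if n=="top":
        o=ortho(c,0.018)
        for i in range(0,500,50): cv2.line(o,(0,i),(750,i),(0,0,255) if i%100==0 else (90,90,200),1)
        for j in range(0,750,50): cv2.line(o,(j,0),(j,500),(0,0,255) if j%100==0 else (90,90,200),1)
        cv2.imwrite("pics/o0.png",o)
E
```

```text
top
px [[355. 266.]] area 195.0 rect [424. -88.] [30. 47.] 28.1 cen [424. -88.]
px [[288. 231.]] area 163.0 rect [513.  94.] [46. 46.] 20.4 cen [510.  86.]
px [[354. 222.]] area 57.5 rect [538. -84.] [31. 28.] 1.7 cen [537. -80.]
px [[381. 184.]] area 149.5 rect [ 638. -150.] [36. 36.] 1.3 cen [ 639. -151.]
px [[372. 129.]] area 49.5 rect [ 784. -122.] [20. 30.] 84.3 cen [ 785. -122.]
px [[427.  90.]] area 390.5 rect [ 890. -266.] [60. 53.] 0.9 cen [ 891. -267.]
px [[363.  88.]] area 373.0 rect [890. -96.] [59. 50.] 1.3 cen [891. -97.]
px [[195.   1.]] area 55.0 rect [1115.  363.] [  8. 171.] 1.1 cen [1116.  353.]
scene
px [[236. 270.]] area 432.0 rect [ 872. -105.] [60. 62.] 89.3 cen [ 871. -106.]
px [[248. 241.]] area 75.5 rect [ 781. -126.] [43. 26.] 31.8 cen [ 784. -125.]
px [[185. 241.]] area 407.5 rect [ 871. -274.] [65. 61.] 89.4 cen [ 871. -275.]
px [[368. 201.]] area 123.0 rect [515.  94.] [49. 47.] 20.2 cen [511.  87.]
px [[271. 199.]] area 111.5 rect [ 642. -151.] [42. 34.] 33.7 cen [ 641. -151.]
px [[311. 180.]] area 52.0 rect [526. -90.] [32. 29.] 69.8 cen [528. -88.]
px [[329. 156.]] area 110.0 rect [426. -87.] [27. 48.] 30.2 cen [426. -88.]
```

View pics/o0.png

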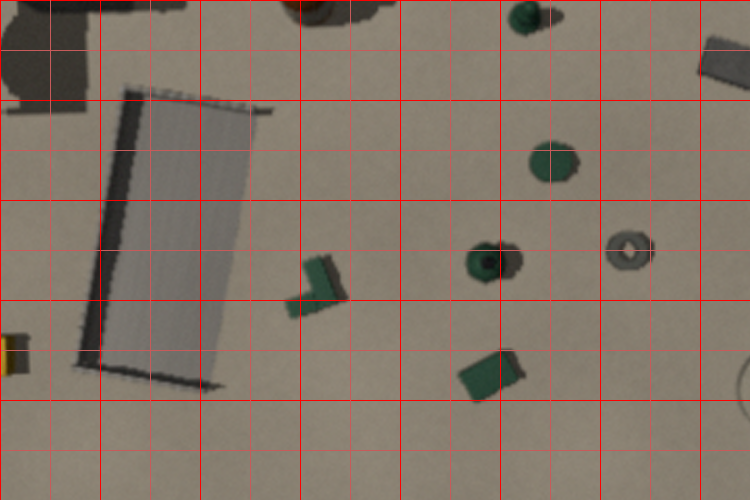

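Emit:
{"op": "move_arm", "data": {
  "commands": [
    [17,34.5,-6,0,0,3.35,14],
    [17,34.5,-6,0,0,3.35,14],
    [17,34.5,-6,0,0,3.35,14],
    [17,34.5,-6,0,0,3.35,14],
    [17,34.5,-6,0,0,3.35,14],
    [17,34.5,-6,0,0,3.35,14],
    [17,34.5,-6,0,0,3.35,14],
    [17,34.5,-6,0,0,3.35,14],
    [17,34.5,-6,0,0,3.35,14],
    [17,34.5,-6,0,0,3.35,14],
    [17,34.5,-6,0,0,3.35,14],
    [17,34.5,-6,0,0,3.35,14],
    [17,34.5,-6,0,0,3.35,14],
    [17,34.5,-6,0,0,3.35,14],
    [17,34.5,-6,0,0,3.35,14],
    [17,34.5,-6,0,0,3.35,14],
    [17,34.5,-6,0,0,3.35,14],
    [17,34.5,-6,0,0,3.35,14],
    [17,34.5,-6,0,0,3.35,14],
    [17,34.5,-6,0,0,3.35,14]
  ]
}}

```text
time_s: 2.1
tcp_pos: [0.5012, 0.036, 0.1062]
eef_rot: [180.0, -0.0, -99.1]
contact_force: [1.1, -0.8, 0.0]
gripper_width: 0.0124
```

Emit:
{"op": "move_arm", "data": {
  "commands": [
    [0,-1,-25,0,0,0,14],
    [0,-1,-25,0,0,0,14],
    [0,-1,-25,0,0,0,14],
    [0,0,-15,0,0,0,14],
    [0,0,-10,0,0,0,14],
    [0,0,0,0,0,0,14],
    [0,0,0,0,0,0,14]
  ]
}}

```text
time_s: 2.8
tcp_pos: [0.5012, 0.0315, 0.0069]
eef_rot: [-180.0, -0.0, -99.2]
contact_force: [-0.4, -0.5, 0.1]
gripper_width: 0.0125
```

Run:
```python
from h import *
c=capture("scene");o=ortho(c,0.018)
print(get_state()["tcp_pos"]); greens(c)
# catch mouth, oil, cup wheel from original views
for n in("top","scene"):
    d=np.load(f"{n}0.npy",allow_pickle=True).item()
    f=d["frame"].astype(int);b,g,r=f[...,0],f[...,1],f[...,2]
    m=((r-b>40)&(r<170)&(g<r*0.62)).astype(np.uint8)
    for k in cv2.findContours(m,0,2)[0]:
        if cv2.contourArea(k)>20:
            p=k.reshape(-1,2);print(n,"oil?",p.min(0),p.max(0),ray(d,[p.mean(0)],0.04).round(3))
cv2.imwrite("pics/o1.png",cv2.hconcat([o[100:460,50:450], ortho(np.load("scene0.npy",allow_pickle=True).item(),0)[100:460,50:450]]))
```

```text
[0.50149113 0.03166511 0.00724597]
px [[236. 271.]] area 456.5 rect [ 872. -105.] [62. 64.] 89.8 cen [ 871. -105.]
px [[249. 241.]] area 79.5 rect [ 781. -126.] [49. 27.] 31.4 cen [ 784. -126.]
px [[184. 241.]] area 427.5 rect [ 872. -274.] [66. 63.] 89.4 cen [ 871. -275.]
px [[368. 201.]] area 125.5 rect [515.  94.] [49. 47.] 20.2 cen [511.  88.]
px [[271. 199.]] area 118.0 rect [ 641. -150.] [41. 37.] 30.3 cen [ 641. -150.]
top oil? [538 154] [611 237] [[ 0.639 -0.658  0.04 ]]
top oil? [279 109] [291 122] [[0.801 0.103 0.04 ]]
scene oil? [307 267] [324 285] [[0.792 0.087 0.04 ]]
scene oil? [100  88] [184 162] [[ 0.619 -0.655  0.04 ]]
```

View pics/o1.png

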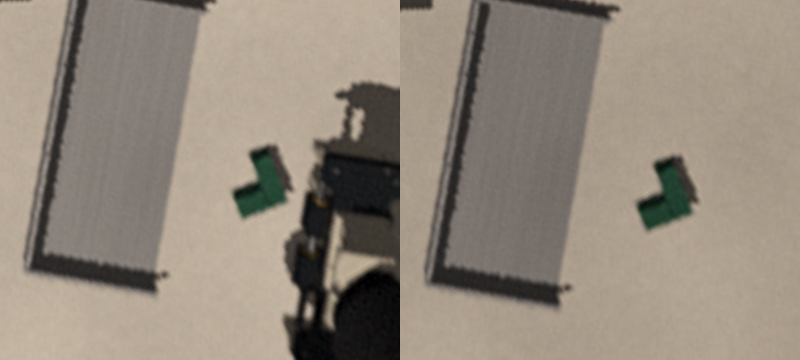

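Emit:
{"op": "move_arm", "data": {
  "commands": [
    [1.5,8,-1,0,0,0,14],
    [1.5,8,-1,0,0,0,14],
    [1.5,8,0,0,0,0,14],
    [1.5,8,0,0,0,0,14],
    [1.5,8,0,0,0,0,14],
    [2,9,0,0,0,0,14],
    [3,10,0,0,0,0,14],
    [3,10,0,0,0,0,14],
    [3,10,0,0,0,0,14]
  ]
}}

```text
time_s: 3.75
tcp_pos: [0.5198, 0.1115, 0.0045]
eef_rot: [-180.0, 0.0, -99.2]
contact_force: [-1.0, -0.1, 0.1]
gripper_width: 0.0127
```

```bash
cat >> h.py <<'E'
C=np.array([553.,170.]);ex=np.array([.987,-.161]);ey=np.array([.161,.987])
def cf(p): d=np.atleast_2d(p)-C; return np.c_[d@ex,d@ey].round(0)
def chk():
    s=get_state();print("t",s["time_s"],"tcp",cf(s["tcp_pos"][:2]*1000),s["tcp_pos"].round(4),s["contact_force"].round(1))
    for n in("scene","top"):
        c=capture(n)
        for k,w,R,cen in greens(c,show=False):
            q=cf(w)
            if abs(q[:,0]).max()<290 and q[:,1].min()>-420 : print(n,"cen",cf(cen),"x",q[:,0].min(),q[:,0].max(),"y",q[:,1].min(),q[:,1].max(),"ang",round(R[2]+9.3,1))
E
python3 -c "
from h import *
chk()"
```

```text
t 3.75 tcp [[-23. -63.]] [0.5198 0.1115 0.0045] [-1.  -0.1  0.1]
scene cen [[-11. -32.]] x -32.0 18.0 y -51.0 -3.0 ang 48.5
scene cen [[ 139. -301.]] x 119.0 159.0 y -321.0 -280.0 ang 39.6
scene cen [[ -74. -282.]] x -85.0 -59.0 y -302.0 -257.0 ang 32.8
top cen [[ -75. -283.]] x -86.0 -62.0 y -304.0 -261.0 ang 85.9
top cen [[ 136. -303.]] x 118.0 155.0 y -322.0 -283.0 ang 10.7
```

Emit:
{"op": "move_arm", "data": {
  "commands": [
    [2.5,10,0,0,0,0,14],
    [2.5,12,0,0,0,0,14],
    [2.5,12,0,0,0,0,14],
    [2.5,12,0,0,0,0,14],
    [2.5,12,0,0,0,0,14],
    [2.5,12,0,0,0,0,14],
    [2,12,0,0,0,0,14],
    [2,9,0,0,0,0,14],
    [1,4,0,0,0,0,14],
    [-2,-10,0,0,0,0,14],
    [0,-10,25,0,0,0,14],
    [0,-10,30,0,0,0,14],
    [0,-15,30,0,0,0,14]
  ]
}}

```text
time_s: 5.15
tcp_pos: [0.5369, 0.1594, 0.0902]
eef_rot: [180.0, -0.0, -99.2]
contact_force: [1.4, 0.6, -0.2]
gripper_width: 0.0121
```

```bash
python3 -c "
from h import *
chk()"
```

```text
t 5.15 tcp [[-14. -13.]] [0.5369 0.1594 0.0902] [ 1.4  0.6 -0.2]
scene cen [[-8. 64.]] x -28.0 23.0 y 45.0 94.0 ang 94.1
scene cen [[ 139. -301.]] x 118.0 157.0 y -321.0 -280.0 ang 39.6
scene cen [[ -72. -282.]] x -83.0 -59.0 y -299.0 -266.0 ang 40.0
top cen [[ -73. -284.]] x -85.0 -60.0 y -298.0 -270.0 ang 56.1
top cen [[ 136. -303.]] x 117.0 155.0 y -323.0 -283.0 ang 11.0
```

Emit:
{"op": "move_arm", "data": {
  "commands": [
    [-13,-30,0,0,0,0,14],
    [-13,-30,0,0,0,0,14],
    [-13,-30,0,0,0,0,14],
    [-13,-30,0,0,0,0,14],
    [-13,-30,0,0,0,0,14],
    [-13,-30,0,0,0,0,14],
    [-13,-30,0,0,0,0,14],
    [-13,-30,0,0,0,0,14],
    [-13,-30,0,0,0,0,14],
    [-11,-33,0,0,0,0,14],
    [0,0,-20,0,0,0,14],
    [0,0,-25,0,0,0,14],
    [0,0,-20,0,0,0,14],
    [0,0,-15,0,0,0,14],
    [0,0,-5,0,0,0,14],
    [0,0,0,0,0,0,14]
  ]
}}

```text
time_s: 6.85
tcp_pos: [0.4085, -0.1428, 0.004]
eef_rot: [179.9, -0.0, -99.2]
contact_force: [-0.3, -0.3, 0.4]
gripper_width: 0.0124
```

```bash
python3 -c "
from h import *
chk()"
```

```text
t 6.85 tcp [[ -92. -332.]] [ 0.4085 -0.1428  0.004 ] [-0.3 -0.3  0.4]
scene cen [[-8. 64.]] x -28.0 22.0 y 45.0 94.0 ang 94.1
scene cen [[ 139. -302.]] x 119.0 157.0 y -321.0 -280.0 ang 43.0
scene cen [[  17. -258.]] x -1.0 32.0 y -277.0 -243.0 ang 62.4
scene cen [[ -90. -263.]] x -110.0 -70.0 y -276.0 -250.0 ang 39.5
top cen [[ -91. -263.]] x -110.0 -69.0 y -278.0 -248.0 ang 37.5
top cen [[  26. -253.]] x 10.0 42.0 y -269.0 -238.0 ang 10.9
top cen [[-10.  63.]] x -29.0 19.0 y 44.0 92.0 ang 94.8
top cen [[ 136. -303.]] x 118.0 155.0 y -323.0 -283.0 ang 74.3
```

Emit:
{"op": "move_arm", "data": {
  "commands": [
    [1.5,8,0,0,0,0,14],
    [1.5,8,0,0,0,0,14],
    [1.5,8,0,0,0,0,14],
    [1.5,8,0,0,0,0,14],
    [1.5,8,0,0,0,0,14],
    [1.5,8,0,0,0,0,14],
    [1.5,8,0,0,0,0,14],
    [1.5,8,0,0,0,0,14],
    [1.5,8,0,0,0,0,14],
    [1.5,8,0,0,0,0,14]
  ]
}}

```text
time_s: 7.95
tcp_pos: [0.4246, -0.0618, 0.0045]
eef_rot: [180.0, 0.0, -99.2]
contact_force: [0.2, -1.5, 0.4]
gripper_width: 0.0121
```

```bash
python3 -c "
from h import *
chk()"
```

```text
t 7.95 tcp [[ -89. -249.]] [ 0.4246 -0.0618  0.0045] [ 0.2 -1.5  0.4]
scene cen [[-8. 64.]] x -28.0 22.0 y 45.0 94.0 ang 94.1
scene cen [[ 138. -302.]] x 119.0 159.0 y -321.0 -280.0 ang 39.6
scene cen [[  18. -258.]] x 0.0 33.0 y -280.0 -243.0 ang 39.5
scene cen [[ -90. -211.]] x -115.0 -63.0 y -238.0 -185.0 ang 53.7
top cen [[ -96. -201.]] x -115.0 -69.0 y -211.0 -187.0 ang 55.9
top cen [[  29. -248.]] x 14.0 42.0 y -266.0 -238.0 ang 47.8
top cen [[-10.  63.]] x -29.0 19.0 y 44.0 92.0 ang 94.8
top cen [[ 136. -303.]] x 118.0 155.0 y -322.0 -284.0 ang 74.3
```

Emit:
{"op": "move_arm", "data": {
  "commands": [
    [1.5,9,0,0,0,0,14],
    [2,12,0,0,0,0,14],
    [2,13,0,0,0,0,14],
    [2,13,0,0,0,0,14],
    [2,13,0,0,0,0,14],
    [2,13,0,0,0,0,14],
    [2,13,0,0,0,0,14],
    [2,13,0,0,0,0,14],
    [2,13,0,0,0,0,14],
    [2,13,0,0,0,0,14],
    [2,10,0,0,0,0,14]
  ]
}}

```text
time_s: 9.15
tcp_pos: [0.4462, 0.0737, 0.0046]
eef_rot: [-180.0, 0.0, -99.2]
contact_force: [-1.1, -1.3, 0.9]
gripper_width: 0.0119
```

```bash
python3 -c "
from h import *
chk()"
```

```text
t 9.15 tcp [[ -90. -112.]] [0.4462 0.0737 0.0046] [-1.1 -1.3  0.9]
scene cen [[-8. 64.]] x -28.0 22.0 y 45.0 94.0 ang 94.1
scene cen [[ 139. -302.]] x 119.0 157.0 y -321.0 -280.0 ang 43.0
scene cen [[-107.  -81.]] x -132.0 -83.0 y -100.0 -66.0 ang 96.8
scene cen [[  17. -259.]] x -2.0 33.0 y -280.0 -243.0 ang 51.4
top cen [[  26. -253.]] x 10.0 42.0 y -270.0 -238.0 ang 11.0
top cen [[-10.  63.]] x -30.0 19.0 y 44.0 92.0 ang 95.4
top cen [[ 136. -303.]] x 118.0 155.0 y -322.0 -284.0 ang 82.5
```

Emit:
{"op": "move_arm", "data": {
  "commands": [
    [4,8,0,0,0,0,14],
    [4.5,9,0,0,0,0,14],
    [4.5,9,0,0,0,0,14],
    [4.5,9,0,0,0,0,14],
    [4.5,9,0,0,0,0,14],
    [4.5,9,0,0,0,0,14]
  ]
}}

```text
time_s: 9.85
tcp_pos: [0.4729, 0.1263, 0.0045]
eef_rot: [-180.0, 0.0, -99.2]
contact_force: [-0.7, -0.9, 0.6]
gripper_width: 0.0123
```

```bash
python3 -c "
from h import *
chk()"
```

```text
t 9.85 tcp [[-72. -56.]] [0.4729 0.1263 0.0045] [-0.7 -0.9  0.6]
scene cen [[-8. 64.]] x -28.0 22.0 y 45.0 94.0 ang 94.1
scene cen [[ 139. -301.]] x 120.0 157.0 y -321.0 -280.0 ang 92.8
scene cen [[-98. -25.]] x -125.0 -75.0 y -42.0 -6.0 ang 43.6
scene cen [[  23. -259.]] x 11.0 34.0 y -275.0 -243.0 ang 71.7
top cen [[-10.  63.]] x -29.0 19.0 y 44.0 92.0 ang 94.5
top cen [[ 136. -303.]] x 117.0 155.0 y -323.0 -283.0 ang 11.0
```

Emit:
{"op": "move_arm", "data": {
  "commands": [
    [-1.5,-9,0,0,0,0,14],
    [-13,2,0,0,0,0,14],
    [-12,2,0,0,0,0,14],
    [0,0,0,0,0,0,14],
    [1.5,8,0,0,0,0,14],
    [1.5,9,0,0,0,0,14],
    [2,11,0,0,0,0,14],
    [2,11,0,0,0,0,14],
    [2,11,0,0,0,0,14],
    [2,11,0,0,0,0,14],
    [2,11,0,0,0,0,14],
    [2,11,0,0,0,0,14],
    [1,7,0,0,0,0,14],
    [1,4,0,0,0,0,14],
    [-2,-10,0,0,0,0,14],
    [0,-10,25,0,0,0,14],
    [0,-10,30,0,0,0,30],
    [0,-10,30,0,0,0,30]
  ]
}}

```text
time_s: 11.75
tcp_pos: [0.4603, 0.173, 0.0902]
eef_rot: [179.9, -0.1, -99.2]
contact_force: [0.8, 1.2, 0.2]
gripper_width: 0.0229
```

```bash
python3 -c "
from h import *
chk()"
```

```text
t 11.75 tcp [[-92. -12.]] [0.4603 0.173  0.0902] [0.8 1.2 0.2]
scene cen [[-8. 64.]] x -28.0 22.0 y 45.0 94.0 ang 94.1
scene cen [[-96.  59.]] x -122.0 -71.0 y 42.0 76.0 ang 87.9
scene cen [[ 138. -302.]] x 119.0 157.0 y -321.0 -280.0 ang 39.6
scene cen [[  19. -259.]] x 3.0 33.0 y -280.0 -243.0 ang 30.6
top cen [[  33. -248.]] x 21.0 42.0 y -269.0 -238.0 ang 29.4
top cen [[-21.  83.]] x -29.0 -12.0 y 74.0 92.0 ang 11.1
top cen [[11. 56.]] x 2.0 19.0 y 46.0 65.0 ang 11.1
top cen [[ 136. -303.]] x 118.0 155.0 y -323.0 -283.0 ang 74.3
```

Emit:
{"op": "move_arm", "data": {
  "commands": [
    [15,-31,0,0,0,1,27],
    [15,-31,0,0,0,1,27],
    [15,-31,0,0,0,1,27],
    [15,-31,0,0,0,1,27],
    [15,-31,0,0,0,1,27],
    [15,-31,0,0,0,1,27],
    [15,-31,0,0,0,1,27],
    [15,-31,0,0,0,1,27],
    [15,-31,0,0,0,1,27],
    [15,-31,0,0,0,0,27],
    [15,-31,0,0,0,0,27],
    [15,-27,0,0,0,0,27],
    [0,0,-20,0,0,0,27],
    [0,0,-25,0,0,0,27],
    [0,0,-20,0,0,0,27],
    [0,0,-15,0,0,0,27],
    [0,0,-5,0,0,0,27],
    [0,0,0,0,0,0,27]
  ]
}}

```text
time_s: 13.65
tcp_pos: [0.6404, -0.1936, 0.0038]
eef_rot: [179.9, 0.0, -90.2]
contact_force: [-0.8, 0.2, 0.2]
gripper_width: 0.0237
```

```bash
python3 -c "
from h import *
chk()
cv2.imwrite('pics/s2.png',capture('scene')['frame'])"
```

```text
t 13.65 tcp [[ 145. -345.]] [ 0.6404 -0.1936  0.0038] [-0.8  0.2  0.2]
scene cen [[-8. 64.]] x -28.0 22.0 y 45.0 94.0 ang 94.1
scene cen [[-96.  59.]] x -122.0 -71.0 y 42.0 76.0 ang 88.7
scene cen [[  18. -259.]] x -1.0 34.0 y -277.0 -243.0 ang 62.4
top cen [[-98.  58.]] x -123.0 -73.0 y 41.0 74.0 ang 90.0
top cen [[-9. 63.]] x -30.0 21.0 y 44.0 93.0 ang 94.8
```

View pics/s2.png

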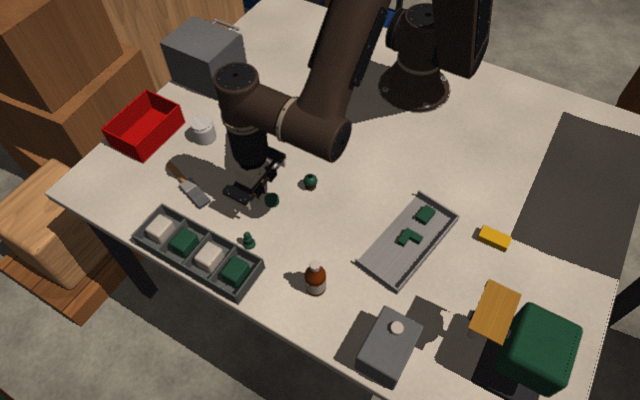

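Emit:
{"op": "move_arm", "data": {
  "commands": [
    [0,6,0,0,0,0,27],
    [0,6,0,0,0,0,27],
    [0,8,0,0,0,0,27],
    [0,8,0,0,0,0,27],
    [0,10,0,0,0,0,27],
    [0,10,0,0,0,0,27],
    [0,12,0,0,0,0,27],
    [0,12,0,0,0,0,27],
    [0,12,0,0,0,0,27],
    [0,12,0,0,0,0,27],
    [0,12,0,0,0,0,27],
    [0,12,0,0,0,0,27],
    [0,10,0,0,0,0,27]
  ]
}}

```text
time_s: 15.1
tcp_pos: [0.6409, -0.0624, 0.0046]
eef_rot: [180.0, 0.0, -90.2]
contact_force: [0.2, -2.4, 2.7]
gripper_width: 0.0237
```

```bash
python3 -c "
from h import *
chk()"
```

```text
t 15.1 tcp [[ 124. -215.]] [ 0.6409 -0.0624  0.0046] [ 0.2 -2.4  2.7]
scene cen [[-8. 64.]] x -28.0 22.0 y 45.0 94.0 ang 94.1
scene cen [[-96.  59.]] x -122.0 -71.0 y 42.0 76.0 ang 86.5
top cen [[  19. -249.]] x 10.0 32.0 y -266.0 -238.0 ang 60.4
```

```bash
python3 -c "
from h import *
cv2.imwrite('pics/m3.png',cv2.hconcat([cv2.resize(capture(n)['frame'],None,fx=.62,fy=.62) if n=='wrist' else cv2.resize(capture(n)['frame'][100:300,200:520],None,fx=1.2,fy=1.24) for n in ('wrist','scene')]))"
```

```text
(no output)
```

View pics/m3.png

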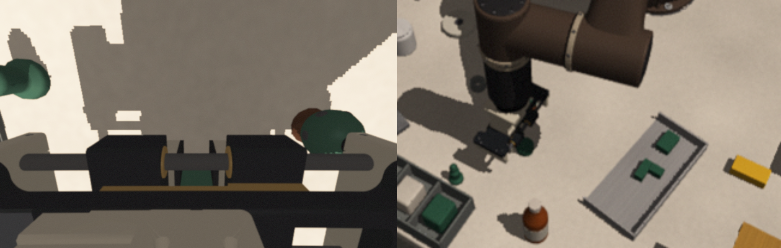

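Emit:
{"op": "move_arm", "data": {
  "commands": [
    [0,8,0,0,0,0,27],
    [0,10,0,0,0,0,27],
    [0,12,0,0,0,0,27],
    [0,12,0,0,0,0,27],
    [0,12,0,0,0,0,27],
    [0,12,0,0,0,0,27],
    [0,12,0,0,0,0,27],
    [0,12,0,0,0,0,27],
    [0,12,0,0,0,0,27],
    [0,12,0,0,0,0,27],
    [0,12,0,0,0,0,27],
    [0,12,0,0,0,0,27],
    [0,12,0,0,0,0,27],
    [0,10,0,0,0,0,27]
  ]
}}

```text
time_s: 16.7
tcp_pos: [0.641, 0.0976, 0.0046]
eef_rot: [-180.0, 0.0, -90.2]
contact_force: [0.6, -0.1, -0.2]
gripper_width: 0.0237
```

```bash
python3 -c "
from h import *
chk()
cv2.imwrite('pics/m4.png',cv2.hconcat([cv2.resize(capture(n)['frame'],None,fx=.62,fy=.62) if n=='wrist' else cv2.resize(capture(n)['frame'][100:300,200:520],None,fx=1.2,fy=1.24) for n in ('wrist','scene')]))"
```

```text
t 16.7 tcp [[ 98. -57.]] [0.641  0.0976 0.0046] [ 0.6 -0.1 -0.2]
scene cen [[ 97. -24.]] x 76.0 116.0 y -36.0 -10.0 ang 90.7
scene cen [[-8. 64.]] x -28.0 23.0 y 44.0 94.0 ang 94.1
scene cen [[-96.  59.]] x -122.0 -70.0 y 42.0 76.0 ang 86.5
scene cen [[  25. -262.]] x 15.0 34.0 y -280.0 -247.0 ang 87.2
top cen [[-98.  58.]] x -123.0 -73.0 y 41.0 74.0 ang 89.4
top cen [[  35. -256.]] x 24.0 42.0 y -270.0 -242.0 ang 69.0
top cen [[-10.  63.]] x -30.0 21.0 y 44.0 93.0 ang 95.4
```

View pics/m4.png

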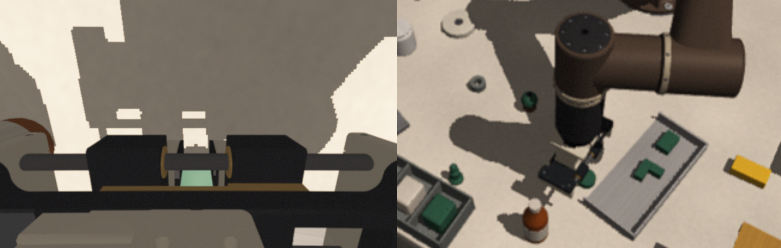

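Emit:
{"op": "move_arm", "data": {
  "commands": [
    [0,8,0,0,0,0,27],
    [0,11,0,0,0,0,27],
    [0,12,0,0,0,0,27],
    [0,12,0,0,0,0,27],
    [0,12,0,0,0,0,27],
    [0,12,0,0,0,0,27],
    [0,12,0,0,0,0,27],
    [0,11,0,0,0,0,27],
    [0,7,0,0,0,0,27],
    [0,3,0,0,0,0,27],
    [0,-10,0,0,0,0,27],
    [0,-12,25,0,0,0,27],
    [0,-12,40,0,0,0,27],
    [-5,-40,25,0,0,0,27],
    [-10,-40,25,0,0,0,27],
    [-10,-40,25,0,0,0,27],
    [-10,-40,25,0,0,0,27],
    [-10,-40,10,0,0,0,27],
    [-10,-40,0,0,0,0,27],
    [0,0,0,0,0,0,27]
  ]
}}

```text
time_s: 18.9
tcp_pos: [0.584, -0.0821, 0.1804]
eef_rot: [-180.0, 0.0, -90.5]
contact_force: [1.5, 0.1, -0.8]
gripper_width: 0.0239
```

Emit:
{"op": "move_arm", "data": {
  "commands": [
    [-10,-45,0,0,0,0,27],
    [-10,-45,0,0,0,0,27],
    [-10,-45,0,0,0,0,27],
    [-10,-45,0,0,0,0,27],
    [-10,-45,0,0,0,0,27],
    [-10,-45,0,0,0,0,27],
    [0,0,0,0,0,0,27],
    [0,0,0,0,0,0,27]
  ]
}}

```text
time_s: 19.7
tcp_pos: [0.5247, -0.3489, 0.1791]
eef_rot: [180.0, 0.0, -90.4]
contact_force: [-0.1, 0.1, -0.4]
gripper_width: 0.0239
```

```bash
python3 -c "
from h import *
chk()
cv2.imwrite('pics/m5.png',cv2.vconcat([capture(n)['frame'][60:300,100:540] for n in ('top','scene')]))"
```

```text
t 19.7 tcp [[  56. -517.]] [ 0.5247 -0.3489  0.1791] [-0.1  0.1 -0.4]
scene cen [[81. 68.]] x 61.0 100.0 y 48.0 87.0 ang 35.7
scene cen [[-8. 64.]] x -28.0 23.0 y 45.0 94.0 ang 92.6
scene cen [[-97.  59.]] x -122.0 -71.0 y 43.0 76.0 ang 90.1
scene cen [[  18. -259.]] x -1.0 32.0 y -277.0 -243.0 ang 66.2
top cen [[-98.  58.]] x -123.0 -73.0 y 41.0 74.0 ang 90.2
top cen [[  26. -254.]] x 10.0 42.0 y -269.0 -238.0 ang 10.9
top cen [[-10.  63.]] x -29.0 19.0 y 44.0 92.0 ang 94.0
top cen [[78. 67.]] x 59.0 97.0 y 47.0 87.0 ang 56.4
```

View pics/m5.png

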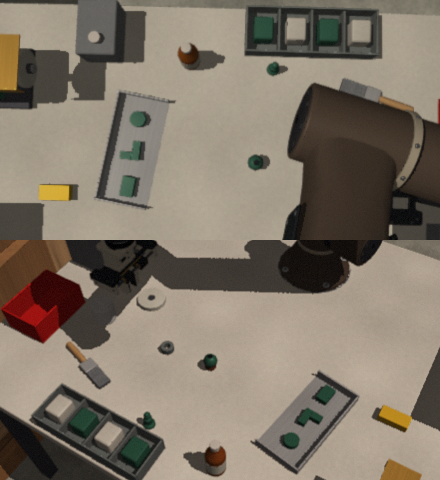

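The last picture shows all three pieces inside the catch: core at about (138,118), angle at (132,150) and slab at (129,186) in the top half. The ball, figure, cup wheel, oil and brush still stand where they were, and the hand is clear.

```bash
python3 -c "
from plant import *
print(close_job())"
```

```text
the job is handed in; nothing more can be done
None
```

All three offcuts now lie wholly inside the catch. I pushed them in one at a time along the bench with the fingertips (angle, then slab, then core) and lifted nothing. The job was handed in at about 20 s, with the hand raised and clear.

**Last check:** taken in both cameras, in catch coordinates (inside is x ±140 mm, y 0 to 130 mm). The two views agree to about 3 mm.

| Piece | x (mm) | y (mm) |
|---|---|---|
| slab | -123 to -71 | 41 to 76 |
| angle | -29 to 23 | 44 to 94 |
| core | 59 to 100 | 47 to 87 |

**Bystanders:** the ball measured where it started, and the other bystanders looked unmoved in the last views. I compared those by eye only. In the last two-view picture the tin is out of frame, and the brush and polishing wheel are each hidden in one view.

**Along the way:** the slab drifted towards the catch's side wall as it turned flat against the fingers. I nudged it sideways, which only partly worked, so I re-centred the fingers before pushing it in. The measured wrist force readings stayed under 5 N, though I only read them between moves.

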